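Refit and lock the coffee grinder's grounds tray

ROBOT

A 7-joint arm with a two-finger parallel gripper is mounted at the origin on the work surface. World frame = base frame: x ahead of the robot, y to its left, z up, the work surface at z = 0. Lengths are in m, angles in rad, forces in N, time in s.
With the tool pointing down it reaches from about 0.425 to 0.875 m from the base axis. Payload 4.7 kg.
Tool frame: the origin (TCP) lies on the centre line of the jaws, within the pads' length; the fingertips stand 22 mm ahead of it and the grasp point (between the pads) lies 3 mm ahead of it (ctrl.tcp_to_tips is the z of the fingertips in the tool frame, in m); z points along the fingers, y is the direction in which the jaws open and shut (so a half turn about z gives the same grasp; the last joint's range is limited). The gripper opens to 87 mm and grips with 3 to 60 N. Pads are 19 mm wide; open, the fingers measure 117 mm over their backs; the gripper's body (75 mm by 190 mm) begins 51 mm behind the grasp point.
Start: joints at [-1.2, 0.321, -0.07, 1.45, 0.023, 1.371, -0.057], TCP at [0.227, 0.609, 0.245] pointing down, gripper open.
Joint ranges: [-2.86, 2.86], [-0.3, 2.09], [-1.38, 1.24], [0.06, 2.45], [-1.56, 4.7], [0.09, 2.05], [-2.69, 2.69]. Speed limits (rad/s): [2.57, 2.57, 3.14, 3.14, 3.14, 3.14, 3.14].

INTERFACE

Orientations are given as a rotation vector (axis times angle).
In Python, from bench import ctrl, cams gives the robot as it stands.
- The arm moves only by the tool move_arm, never from a script. Its argument "deltas" is a list of rows, each an object with "linear": the shift along the tool's x, y, z as a fraction of full scale, a list of three; "turn": the turn, a rotation vector about the tool's x, y, z as a fraction of full scale, a list of three; "claw": the closure, from 0 (fully open) to 1 (shut). In form: [{"linear": [tx, ty, tz], "turn": [wx, wy, wz], "claw": claw}, ...]. A call has 1 to 20 rows; each row shifts and turns the commanded pose from where the row before left it, along the tool's axes as they then stand; what a row does not reach is not made up. Full scale, the value 1, is 0.03 m for a shift and 4 degrees for a turn. A row lasts 1/12 s, in which the tool goes at most 41.7 mm and 7.16 degrees, less where a joint would pass 70% of its speed; a pose out of reach is approached as far as the arm can. A call with a number of a shift or a turn outside -1 to 1 is refused whole. A call with a gripper value outside its range is refused whole. The fingers move at their own pace and stop on an object; "grip_force" is the grip in N (left out, the last holds). Time passes only in rows, so rows that do not move let the fingers close. It gives the time, the measured TCP pose, the force and the opening at its end, in the units of the state.
- ctrl.get_state(): the state, without advancing time (a new reading comes with each control period).
- cams.get_image(name): name is "side" or "top"; returns a dict with "image" (384x512x3 uint8, red, green, blue), "K" (3x3 intrinsics, pixels), "world_from_camera" (4x4, takes a point from camera to world coordinates). Camera axes: x right, y down, z forward; pixel columns grow to the right and rows downward; lengths in m; the calibration is good to about 2 mm. A picture is of the moment at which its call begins. There is no depth.
- ctrl.close_job(): hands the job in, once; it reports no verdict.
The state is a dict: "time": time; "joint_positions": joint angles; "qd": joint speeds; "joint_torque": joint torques, N m; "position": TCP position; "tool_rot": TCP orientation; "ft_force": force on the tool from outside, world axes, zero at the start; "torque": the same for the moment, N m; "grip_width": opening from 0.0 (shut) to 1.0 (fully open).
Only numpy, scipy, OpenCV 4.12 (cv2) and the standard library are available. Lean on these libraries where they do the work, as an engineer would, in place of code of your own. Each camera call takes 0.05 s, during which the arm holds its last target. There are 200 camera calls.

TASK

Put the emptied grounds tray back into the coffee grinder: slide it into the bay under the deck (the guide fence beside the mouth helps to line it up) until it is fully home and its front is flush with the grinder's. Only then lock it by rolling the thumbwheel on the deck with a fingertip towards the grinder's front, to its stop. Leave everything else on the counter where it stands.

Things in the scene. Friction and masses are not known exactly. Their poses are not given: they have to be found in the camera images.
- tray: Open aluminium grounds tray, 100 (x) by 90 mm (y), walls 30 mm high, orange front plate 40 mm high at x = -50, a 42 mm high strike bar across its inside. 0.13 to 0.21 kg. Origin: centre of the underside of the 100 x 90 tray; +x from its handle to its rear edge, which enters the bay first. Starts flat on the counter, left or right, handle towards the robot (yaw up to 0.7 rad either way).
- tray_handle (a point): Middle of the gripping part of the tray's upright orange handle block, on a neck before the front plate: tray x = -105 mm, 40 mm above the underside. The block is 26 mm long (tray x), 30 mm wide (tray y), 56 mm high from the counter up; pinch it across its 30 mm width from above. Axes as tray.
- grinder: Coffee grinder, fixed: grey base 230 mm deep (x), 170 mm wide (y), flat deck at 85 mm; black motor column and hopper, 292 mm high, on the rear of the deck (x = +7 to +113 mm). Origin: centre of its underside; +x from its front face (x = -115 mm) to its back, y to the left as the robot sees it. Yaw within 0.25 rad of the robot's x axis.
- bay_mouth (a point): Middle of the mouth of the tray bay, at counter height, in the grinder's front face. Axes as grinder. The bay is a straight tunnel 93 mm wide, 47 mm high, 100 mm deep, without a floor: the tray slides on the counter. Right (-y) of the mouth a flared cheek 22 mm high reaches out 25 mm, opening outward to y = -65 mm.
- fence_end (a point): Outer end of the inner face of the steel guide fence, at counter height. The fence, 22 mm high and 6 mm thick, continues the bay's left wall (+y) straight out 50 mm before the front face; inner face at y = +46.5 mm from the bay's middle. The tray's left side laid against it is lined up with the bay. Axes as grinder.
- bay_home (a point): Where the tray's origin (tray) lies when fully home, rear edge against the back of the bay and front plate flush with the grinder's front face: 50 mm inside the mouth (grinder x = -65 mm), at counter height. Axes as grinder.
- lock_wheel (a joint): Tray lock: ribbed black thumbwheel, 40 mm diameter, 14 mm wide, axle along the grinder's y. Rad: 0 to 0.35 at the start (unlocked, red ribs on top), grows as its top is rolled towards the grinder's front, stop at 1.6 (locked, green ribs on top). Stays where left. Locking swings a steel finger down before the tray's strike bar; rolled too early it blocks the tray.
- wheel_top (a point): Top of the thumbwheel's rim: 7 mm above the deck, 92 mm above the counter, at grinder x = -70, y = +35 mm. Axes as grinder (it does not turn). A fingertip pressed on from above (about 3 N) and drawn towards the front rolls it, 20 mm of rim per rad; light friction, about 1 N at the rim; several strokes may be needed.
- cutlery_box: Blue plastic box with a divider, open above, 130 x 90 x 45 mm; lies where the tray does not, left or right. Leave alone. Origin: centre of its underside.
- cup: White espresso cup, 60 mm diameter, 55 mm high, left of the way into the bay. Leave alone. Origin: centre of its underside.
- tin: Small can with a yellow label, 56 mm diameter, 50 mm high, right of the way into the bay. Leave alone. Origin: centre of its underside.
- food_can: Can with a blue label, 74 mm diameter, 110 mm high, upright. Leave alone. Origin: centre of its underside.
- oil_bottle: Green bottle, 66 mm diameter, 170 mm high, upright. Leave alone. Origin: centre of its underside.
- mug: Blue mug, 76 mm diameter, 85 mm high, handle to its y. Leave alone. Origin: centre of its underside.
- spice_jar: Small jar with a red label, 40 mm diameter, 45 mm high, standing beside the tray's handle, 80 to 95 mm to its left (tray +y). Leave alone. Origin: centre of its underside.
- spoon: Spoon with a round steel bowl and wooden handle, 180 mm long, lying flat. Leave alone. Origin: centre of its underside.
Not all that is in view belongs to the job. What is shaped like the tray but pink or turquoise is not meant.

How it is judged:
By the outcome, as a careful person would: the job done as asked, in the order asked, and still so for the second after the job is handed in, with the robot touching nothing.
It also fails if it takes over 64 s, if anything falls off the work surface, if the arm or the gripper's body presses on something with over 40 N, if the wrist force passes 120 N, or if a joint passes its speed limit or range.

## Working session

There is one attempt and no reset: what is moved stays moved. The work goes in short steps, Python scripts to look and compute and a tool call to move; the robot and the scene stay as the last step left them, time stands still between calls to the robot, and variables do not carry over. Pictures are saved under pics/ and viewed, about 8 in all and at most 12, crops included, and the job is handed in when it is done.

Besides the shell and the picture viewer there is one more tool, called after "Request:" as a command line: name --argument value ..., lists and objects as JSON in quotes. move_arm: Moves the arm, as the interface text tells. Shift numbers are shares of 0.03 m and turn numbers shares of 4 degrees, none past 1 either way. Its arguments: {"type":"object","properties":{"deltas":{"type":"array"},"grip_force":{"type":"number"}},"required":["deltas"]}

```bash
mkdir -p pics; python3 - <<'E'
from bench import ctrl,cams
import cv2,numpy as np
for n in("top","side"):
    d=cams.get_image(n); cv2.imwrite(f"pics/{n}0.png",d["image"][:,:,::-1]); np.savez(f"pics/{n}0.npz",**d)
    print(n,d["K"].round(1).tolist(),d["world_from_camera"].round(3).tolist())
s=ctrl.get_state(); print({k:np.round(v,3).tolist() for k,v in s.items()}, ctrl.tcp_to_tips)
E
```

```text
top [[478.4, 0.0, 267.2], [0.0, 478.4, 200.4], [0.0, 0.0, 1.0]] [[-0.02, -0.987, 0.157, 0.256], [-1.0, 0.018, -0.013, 0.121], [0.01, -0.157, -0.987, 1.511], [0.0, 0.0, 0.0, 1.0]]
side [[472.6, 0.0, 259.9], [0.0, 472.6, 190.3], [0.0, 0.0, 1.0]] [[-1.0, -0.004, 0.015, 0.457], [-0.015, 0.497, -0.868, 1.364], [-0.004, -0.868, -0.497, 0.799], [0.0, 0.0, 0.0, 1.0]]
{'time': 0.1, 'joint_positions': [-1.2, 0.322, -0.07, 1.452, 0.023, 1.371, -0.057], 'qd': [-0.001, -0.002, 0.001, -0.002, 0.002, -0.0, 0.001], 'joint_torque': [-0.001, -49.257, -0.406, -31.34, -0.064, 0.04, 0.0], 'position': [0.227, 0.609, 0.244], 'tool_rot': [-0.557, -3.092, 0.003], 'ft_force': [-0.555, 0.375, -0.064], 'torque': [0.04, -0.019, 0.024], 'grip_width': 1.001} 0.022
```

View pics/top0.png

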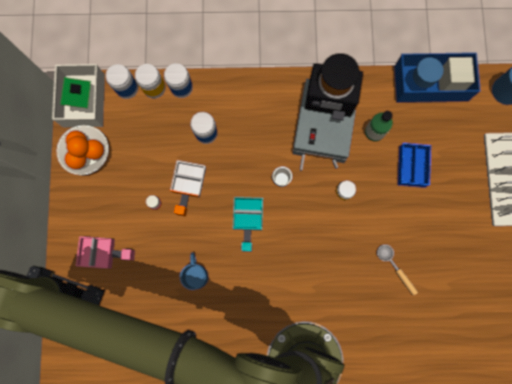

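View pics/side0.png

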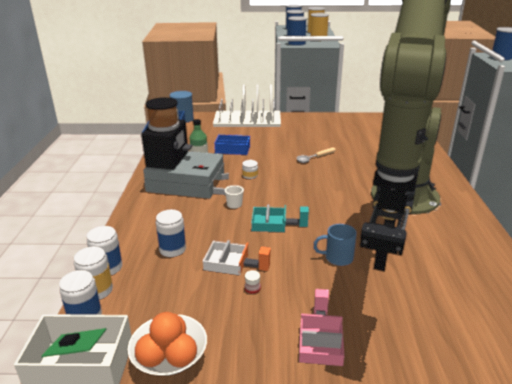

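The top view shows the tray at (188,178) with its orange handle at (180,210), the spice jar at (152,202), the grinder deck around (325,135) with a red-topped wheel at (313,136), the fence and cheek at (302,162) and (338,160), the cup at (282,176) and the tin at (346,189). The pink and turquoise trays are decoys. I'll zoom in on the grinder and the tray next.

```bash
cat > h.py <<'E'
import cv2,numpy as np
def P(d,uv,z):
    uv=np.atleast_2d(uv).astype(float); T=d["world_from_camera"]
    r=np.c_[uv,np.ones(len(uv))]@np.linalg.inv(d["K"]).T@T[:3,:3].T
    o=T[:3,3]; return o+r*((z-o[2])/r[:,2])[:,None]
def proj(d,p):
    T=d["world_from_camera"]; c=(np.atleast_2d(p)-T[:3,3])@T[:3,:3]; q=c@d["K"].T; return q[:,:2]/q[:,2:]
def crop(d,x0,y0,x1,y1,s): return cv2.resize(d["image"][y0:y1,x0:x1,::-1],None,fx=s,fy=s,interpolation=cv2.INTER_CUBIC)
E
python3 - <<'E'
from h import *
d=np.load("pics/top0.npz"); hsv=cv2.cvtColor(d["image"],cv2.COLOR_RGB2HSV)
a=crop(d,285,80,385,205,4.7);b=crop(d,140,150,225,225,4.7)
c=np.zeros((max(a.shape[0],b.shape[0]),a.shape[1]+b.shape[1],3),np.uint8); c[:len(a),:a.shape[1]]=a; c[:len(b),a.shape[1]:]=b
# annotate ticks
for u in range(290,385,10): cv2.putText(c,str(u),(int((u-285)*4.7),8),0,.3,(0,255,255))
for v in range(85,205,10): cv2.putText(c,str(v),(0,int((v-80)*4.7)),0,.3,(0,255,255))
cv2.imwrite("pics/c1.png",c); print(c.shape)
m=cv2.inRange(hsv,(5,180,120),(16,255,255)); m[:, :140]=0;m[:,230:]=0;m[:150]=0;m[230:]=0
n,l,st,ce=cv2.connectedComponentsWithStats(m)
for i in range(1,n): print("orange",st[i],ce[i].round(1),P(d,ce[i],.056).round(4))
for i in range(1,n):
    if st[i][4]>20: print(cv2.minAreaRect(np.argwhere(l==i)[:,::-1].astype(np.float32)))
E
```

```text
(588, 870, 3)
orange [ 140  150   90   80 5639] [185.  191.2] [[0.5209 0.3551 0.056 ]]
((184.5, 189.5), (79.0, 89.0), 90.0)
```

View pics/c1.png

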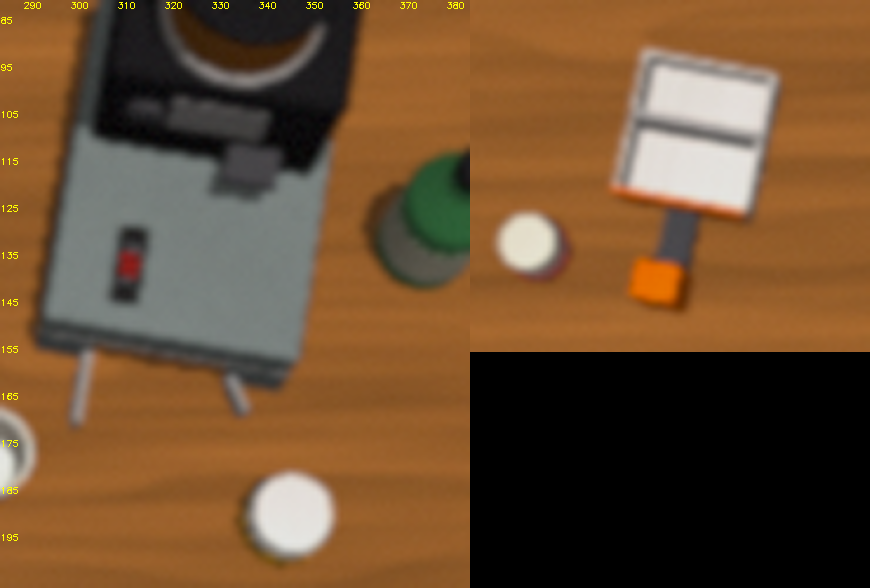

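The crops show the deck's front corners at (293.9,148.1) and (348.2,157.0), and the red wheel ribs at (312.4,136.4). The fence tip is near (301,170). The tray rim corners are (177,160), (205.3,165.3), (170,190) and (199.6,195.7), and the handle top is at (179.8,209.8).

```bash
python3 - <<'E'
from h import *
d=np.load("pics/top0.npz"); hsv=cv2.cvtColor(d["image"],cv2.COLOR_RGB2HSV)
def q(n,uv,z): p=P(d,uv,z)[0];print(n,p.round(4));return p[:2]
fl=q("fl",(293.9,148.1),.085);fr=q("fr",(348.2,157),.085);l2=q("l2",(301.6,106.6),.085);r2=q("r2",(354.8,111.9),.085)
w=q("wheel",(312.4,136.4),.092);fe=q("fence end",(301,170),.022);fb=q("fence base",(303.6,154),.022)
ang=lambda v:np.arctan2(v[1],v[0])
print("width",np.linalg.norm(fl-fr),"yaw",ang(fl-fr)-np.pi/2,ang(l2-fl),ang(r2-fr))
h=q("handle",(179.8,209.8),.056)
a=q("rl",(177,160.2),.03);b=q("rr",(205.3,165.3),.03);c=q("fl",(170,190),.04);e=q("fr",(199.6,195.7),.04)
print("tray yaw",ang(a-c),ang(b-e),ang(a-b)-np.pi/2,ang(c-e)-np.pi/2,"ctr",(a+b+c+e)/4)
for n,uv,z in(("cup",(282,176),.055),("tin",(346.2,189.3),.05),("spice",(152,201.5),.045),("turqhandle",(247,247),.056),("turqfl",(233,228),.03),("turqrl",(234,198),.03)):q(n,uv,z)
# wheel red centroid & handle
m=cv2.inRange(d["image"],(130,0,0),(255,60,60));ys,xs=np.nonzero(m[125:145,305:320]);print("red",xs.mean()+305,ys.mean()+125,len(xs))
m=((hsv[...,0]<20)&(hsv[...,1]>235)&(hsv[...,2]>200))[203:218,170:192];ys,xs=np.nonzero(m);print("hnd",xs.mean()+170,ys.mean()+203,len(xs))
E
```

```text
fl [0.644  0.0173 0.085 ]
fr [ 0.613  -0.1486  0.085 ]
l2 [ 0.7769 -0.0105  0.085 ]
r2 [ 0.757  -0.1759  0.085 ]
wheel [ 0.6782 -0.0401  0.092 ]
fence end [ 0.5889 -0.0079  0.022 ]
fence base [ 0.6412 -0.0178  0.022 ]
width 0.16875836197367305 yaw -0.18474209006326614 -0.20652331693217546 -0.18759132551734475
handle [0.4631 0.3707 0.056 ]
rl [0.6258 0.3854 0.03  ]
rr [0.6077 0.2958 0.03  ]
fl [0.5283 0.4045 0.04  ]
fr [0.5086 0.3123 0.04  ]
tray yaw -0.1931240926360749 -0.16504662034527465 -0.1997847540361255 -0.2105968172200794 ctr [0.56759407 0.34946812]
cup [0.5635 0.0547 0.055 ]
tin [ 0.5188 -0.1442  0.05  ]
spice [0.4922 0.4587 0.045 ]
turqhandle [0.3454 0.1663 0.056 ]
turqfl [0.4067 0.2098 0.03  ]
turqrl [0.501  0.2058 0.03  ]
red 312.25 136.0 4
hnd 178.79365079365078 209.46031746031747 63
```

Request:
move_arm --deltas '[{"linear": [0,0,0],"turn": [0,0,-0.77],"claw": 0.4},{"linear": [0,0,0],"turn": [0,0,-0.77],"claw": 0.4},{"linear": [0,0,0],"turn": [0,0,-0.77],"claw": 0.4},{"linear": [-0.93,-0.63,0],"turn": [0,0,0],"claw": 0.4},{"linear": [-0.93,-0.63,0],"turn": [0,0,0],"claw": 0.4},{"linear": [-0.93,-0.63,0],"turn": [0,0,0],"claw": 0.4},{"linear": [-0.93,-0.63,0],"turn": [0,0,0],"claw": 0.4},{"linear": [-0.93,-0.63,0],"turn": [0,0,0],"claw": 0.4},{"linear": [-0.93,-0.63,0],"turn": [0,0,0],"claw": 0.4},{"linear": [-0.93,-0.63,0],"turn": [0,0,0],"claw": 0.4},{"linear": [-0.93,-0.63,0],"turn": [0,0,0],"claw": 0.4},{"linear": [-0.93,-0.63,0.6],"turn": [0,0,0],"claw": 0.4},{"linear": [-0.93,-0.63,0.6],"turn": [0,0,0],"claw": 0.4},{"linear": [0,0,0.8],"turn": [0,0,0],"claw": 0.4},{"linear": [0,0,0.8],"turn": [0,0,0],"claw": 0.4},{"linear": [0,0,0.8],"turn": [0,0,0],"claw": 0.4},{"linear": [0,0,0],"turn": [0,0,0],"claw": 0.4},{"linear": [0,0,0],"turn": [0,0,0],"claw": 0.4}]' --grip_force 10

```text
time: 1.6
position: [0.4631, 0.3687, 0.1352]
tool_rot: [-0.306, -3.124, 0.004]
ft_force: [0.2, 0.9, 0.3]
grip_width: 0.605
```

```bash
cat >> h.py <<'E'
from scipy.spatial.transform import Rotation as Ro
F=np.array([.6285,-.0657]);GY=-.19
gx=np.array([np.cos(GY),np.sin(GY)]);gy=np.array([-gx[1],gx[0]])
def G(x,y): return F+x*gx+y*gy   # x from front face
def plan(s,xy,z,yaw):
    R=Ro.from_rotvec(s["tool_rot"]); y=R.as_matrix()[:,1]; cur=np.arctan2(-y[0],y[1]); tilt=np.degrees(np.arccos(-R.as_matrix()[2,2]))
    dt=(yaw-cur); M=(Ro.from_rotvec([0,0,dt])*R).as_matrix()
    d=np.r_[xy,z]-s["position"]
    print("pos",np.round(s["position"],4),"yaw",round(cur,4),"tilt",round(tilt,2),"F",np.round(s["ft_force"],1),"w",round(s["grip_width"]*87,1),"t",round(s["time"],2))
    print("turn units z",round(-np.degrees(dt)/4,3),"shift units before turn",np.round(R.as_matrix().T@d/.03,3),"after",np.round(M.T@d/.03,3))
E
python3 - <<'E'
from h import *
from bench import ctrl,cams
plan(ctrl.get_state(),[.462,.371],.046,-.195)
d=cams.get_image("side");np.savez("pics/side1.npz",**d)
c=crop(d,180,200,330,310,5);cv2.imwrite("pics/c2.png",c)
print(proj(d,[[.463,.371,.056]]))
E
```

```text
pos [0.4631 0.3687 0.1352] yaw -0.1954 tilt 0.21 F [0.2 0.9 0.3] w 52.6 t 1.6
turn units z -0.006 shift units before turn [0.043 0.077 2.975] after [0.043 0.077 2.975]
[[264.58448293 248.39326514]]
```

View pics/c2.png

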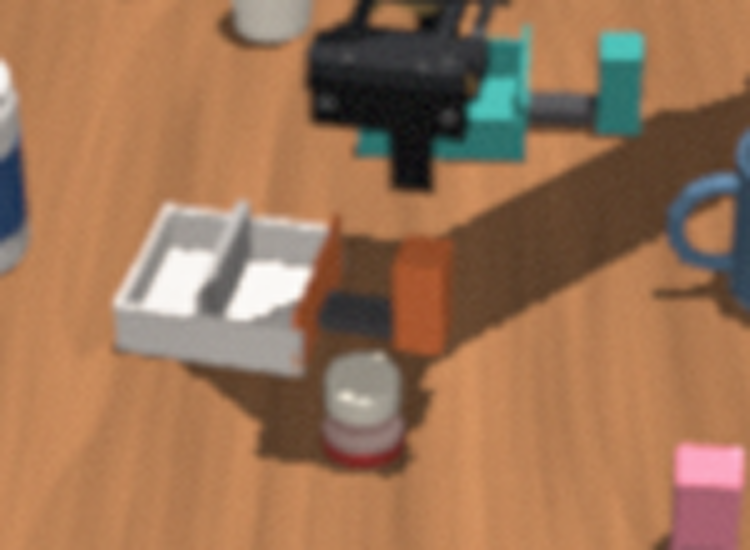

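In the side view the handle's top is at about (265,248). The position from the top view projects to (264.6,248.4), so the two agree. The jaws are above the handle and the spice jar is clear at (252,282), so I'll descend and grip.

Request:
move_arm --deltas '[{"linear": [0.04,0.08,0.75],"turn": [0,0,0],"claw": 0.4},{"linear": [0,0,0.75],"turn": [0,0,0],"claw": 0.4},{"linear": [0,0,0.75],"turn": [0,0,0],"claw": 0.4},{"linear": [0,0,0.72],"turn": [0,0,0],"claw": 0.4},{"linear": [0,0,0],"turn": [0,0,0],"claw": 0.4},{"linear": [0,0,0],"turn": [0,0,0],"claw": 1},{"linear": [0,0,0],"turn": [0,0,0],"claw": 1},{"linear": [0,0,0],"turn": [0,0,0],"claw": 1},{"linear": [0,0,0],"turn": [0,0,0],"claw": 1},{"linear": [0,0,0],"turn": [0,0,0],"claw": 1},{"linear": [0,0,0],"turn": [0,0,0],"claw": 1}]' --grip_force 50

```text
time: 2.57
position: [0.4643, 0.3731, 0.0493]
tool_rot: [0.306, 3.125, 0.004]
ft_force: [-1.1, 0.6, 6.2]
grip_width: 0.338
```

Request:
move_arm --deltas '[{"linear": [0,0,-0.3],"turn": [0,0,0],"claw": 1},{"linear": [0,0,-0.5],"turn": [0,0,0],"claw": 1},{"linear": [0,0,-0.7],"turn": [0,0,0],"claw": 1},{"linear": [0,0,-0.7],"turn": [0,0,0],"claw": 1},{"linear": [0,0,-0.7],"turn": [0,0,0],"claw": 1},{"linear": [0,0,-0.7],"turn": [0,0,0],"claw": 1},{"linear": [0,0,0],"turn": [0,0,0],"claw": 1},{"linear": [0,0,0],"turn": [0,0,0],"claw": 1}]'

```text
time: 3.23
position: [0.4637, 0.3722, 0.1565]
tool_rot: [0.307, 3.125, 0.002]
ft_force: [0.1, -0.0, -1.6]
grip_width: 0.339
```

```bash
python3 - <<'E'
from h import *
from bench import ctrl,cams
plan(ctrl.get_state(),G(-.195,-.006),.16,-.19)
d=cams.get_image("side");np.savez("pics/side2.npz",**d)
cv2.imwrite("pics/c3.png",crop(d,180,140,340,310,3.5))
E
```

```text
pos [0.4637 0.3722 0.1565] yaw -0.1957 tilt 0.11 F [ 0.1 -0.  -1.6] w 29.5 t 3.23
turn units z -0.082 shift units before turn [ -1.73  -13.488  -0.136] after [ -1.652 -13.497  -0.136]
```

View pics/c3.png

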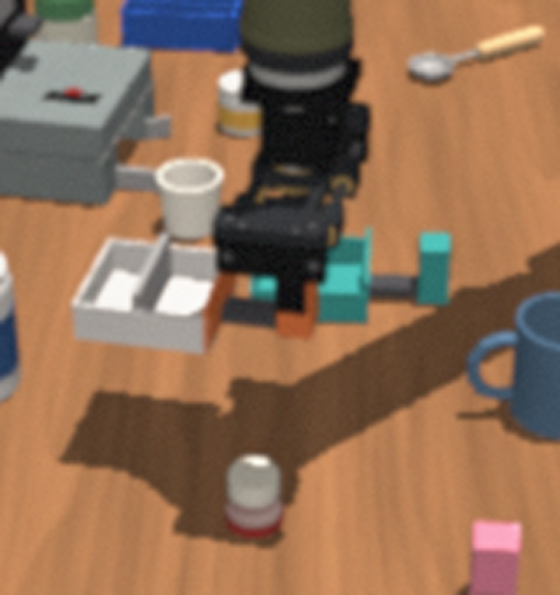

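The tray is held level and well clear of the counter; its left edge is at about (203,232) in the full image. Next I carry it over the cup to in front of the mouth.

Request:
move_arm --deltas '[{"linear": [-0.05,-0.4,0],"turn": [0,0,-0.08],"claw": 1},{"linear": [-0.1,-0.8,0],"turn": [0,0,0],"claw": 1},{"linear": [-0.1,-0.8,0],"turn": [0,0,0],"claw": 1},{"linear": [-0.1,-0.8,0],"turn": [0,0,0],"claw": 1},{"linear": [-0.1,-0.8,0],"turn": [0,0,0],"claw": 1},{"linear": [-0.1,-0.8,0],"turn": [0,0,0],"claw": 1},{"linear": [-0.1,-0.8,0],"turn": [0,0,0],"claw": 1},{"linear": [-0.1,-0.8,0],"turn": [0,0,0],"claw": 1},{"linear": [-0.1,-0.8,0],"turn": [0,0,0],"claw": 1},{"linear": [-0.1,-0.8,0],"turn": [0,0,0],"claw": 1},{"linear": [-0.1,-0.8,0],"turn": [0,0,0],"claw": 1},{"linear": [-0.1,-0.8,0],"turn": [0,0,0],"claw": 1},{"linear": [-0.1,-0.8,0],"turn": [0,0,0],"claw": 1},{"linear": [-0.1,-0.8,0],"turn": [0,0,0],"claw": 1},{"linear": [-0.1,-0.8,0],"turn": [0,0,0],"claw": 1},{"linear": [-0.1,-0.8,0],"turn": [0,0,0],"claw": 1},{"linear": [-0.1,-0.7,0],"turn": [0,0,0],"claw": 1},{"linear": [-0.05,-0.4,0],"turn": [0,0,0],"claw": 1},{"linear": [0,0,0],"turn": [0,0,0],"claw": 1},{"linear": [0,0,0],"turn": [0,0,0],"claw": 1}]'

```text
time: 4.95
position: [0.4355, -0.0359, 0.1543]
tool_rot: [-0.301, -3.125, -0.0]
ft_force: [-0.1, 1.3, -1.7]
grip_width: 0.342
```

```bash
python3 - <<'E'
from h import *
from bench import ctrl,cams
plan(ctrl.get_state(),G(-.195,-.006),.049,-.19)
d=cams.get_image("top");np.savez("pics/top3.npz",**d)
cv2.imwrite("pics/c4.png",crop(d,250,100,390,240,4.2))
E
```

```text
pos [ 0.4355 -0.0359  0.1543] yaw -0.1919 tilt 0.14 F [-0.1  1.3 -1.7] w 29.7 t 4.95
turn units z -0.027 shift units before turn [-0.015  0.039  3.509] after [-0.015  0.039  3.509]
```

View pics/c4.png

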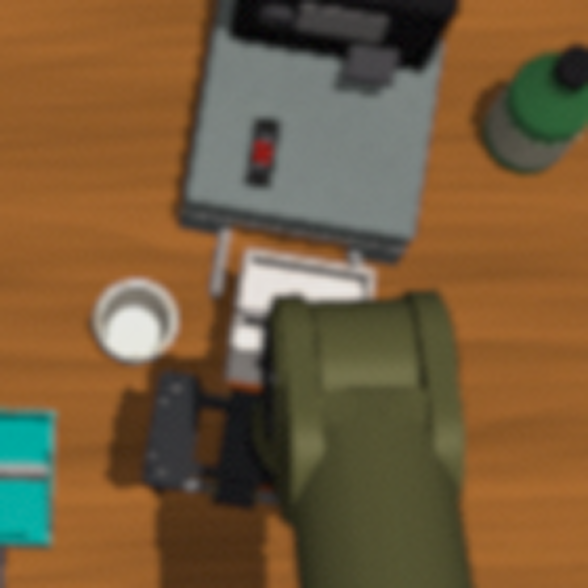

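The tray is in front of the mouth and still raised, with rear rim corners near (308.3,159.5) and (339.3,164.3). I'll check those against the bay frame.

```bash
python3 - <<'E'
from h import *
d=np.load("pics/top3.npz")
for uv in((308.3,159.5),(339.3,164.3)):
    p=P(d,uv,.03+.1543-.049)[0,:2]-F; print(p@gx,p@gy)
E
```

```text
-0.041536647527326394 0.03793145374770499
-0.040179255217237246 -0.05458392336004722
```

The tray centre is 8 mm right of the bay axis, aligned to about 0.015 rad, with its rear edge 41 mm before the mouth. I'll lower it now.

Request:
move_arm --deltas '[{"linear": [0,0,0.7],"turn": [0,0,0],"claw": 1},{"linear": [0,0,0.7],"turn": [0,0,0],"claw": 1},{"linear": [0,0,0.7],"turn": [0,0,0],"claw": 1},{"linear": [0,0,0.6],"turn": [0,0,0],"claw": 1},{"linear": [0,0,0.4],"turn": [0,0,0],"claw": 1},{"linear": [0,0,0.3],"turn": [0,0,0],"claw": 1},{"linear": [0,0,0.1],"turn": [0,0,0],"claw": 1},{"linear": [0,0,0],"turn": [0,0,0],"claw": 1},{"linear": [0,0,0],"turn": [0,0,0],"claw": 1}]'

```text
time: 5.75
position: [0.4374, -0.0347, 0.0508]
tool_rot: [0.296, 3.127, 0.0]
ft_force: [0.5, -0.5, -1.8]
grip_width: 0.341
```

```bash
python3 - <<'E'
from h import *
from bench import ctrl,cams
plan(ctrl.get_state(),G(-.155,0.0),.049,-.19)
d=cams.get_image("top");np.savez("pics/top4.npz",**d)
cv2.imwrite("pics/c5.png",crop(d,280,130,360,210,7))
E
```

```text
pos [ 0.4374 -0.0347  0.0508] yaw -0.189 tilt 0.05 F [ 0.5 -0.5 -1.8] w 29.7 t 5.75
turn units z 0.015 shift units before turn [-1.285  0.188  0.06 ] after [-1.285  0.19   0.06 ]
```

View pics/c5.png

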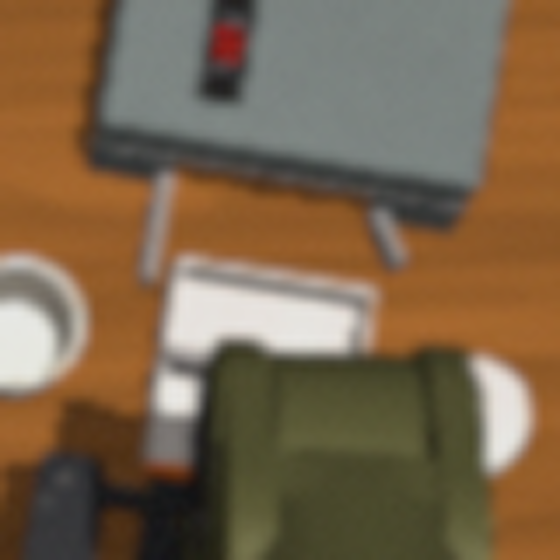

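The tray is just above the counter, parallel to the fence and about 7 mm to its right (tray corner (305,167), fence end (302,170)). I'll set it down, shift left to the fence and start sliding in.

Request:
move_arm --deltas '[{"linear": [0,0,0.07],"turn": [0,0,0],"claw": 1},{"linear": [-0.2,0.1,0],"turn": [0,0,0],"claw": 1},{"linear": [-0.2,0.1,0],"turn": [0,0,0],"claw": 1},{"linear": [-0.2,0,0],"turn": [0,0,0],"claw": 1},{"linear": [-0.2,0,0],"turn": [0,0,0],"claw": 1},{"linear": [-0.2,0,0],"turn": [0,0,0],"claw": 1},{"linear": [0,0,0],"turn": [0,0,0],"claw": 1},{"linear": [0,0,0],"turn": [0,0,0],"claw": 1}]'

```text
time: 6.47
position: [0.4694, -0.0348, 0.0493]
tool_rot: [0.297, 3.124, 0.001]
ft_force: [1.4, 0.7, 3.6]
grip_width: 0.34
```

```bash
python3 - <<'E'
from h import *
from bench import ctrl,cams
plan(ctrl.get_state(),G(-.125,0.0),.049,-.19)
d=cams.get_image("top");np.savez("pics/top5.npz",**d)
cv2.imwrite("pics/c6.png",crop(d,280,130,360,210,7))
E
```

```text
pos [ 0.4694 -0.0348  0.0493] yaw -0.1898 tilt 0.22 F [1.4 0.7 3.6] w 29.6 t 6.47
turn units z 0.002 shift units before turn [-1.235 -0.009  0.015] after [-1.235 -0.009  0.015]
```

View pics/c6.png

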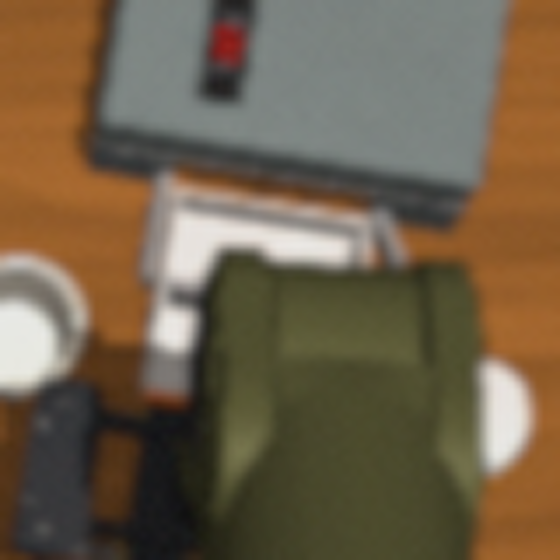

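The tray's left side lies along the fence and the forces are small. I'll push on slowly and watch the force.

Request:
move_arm --deltas '[{"linear": [-0.2,0,0],"turn": [0,0,0],"claw": 1},{"linear": [-0.2,0,0],"turn": [0,0,0],"claw": 1},{"linear": [-0.2,0,0],"turn": [0,0,0],"claw": 1},{"linear": [-0.2,0,0],"turn": [0,0,0],"claw": 1},{"linear": [-0.2,0,0],"turn": [0,0,0],"claw": 1},{"linear": [0,0,0],"turn": [0,0,0],"claw": 1},{"linear": [0,0,0],"turn": [0,0,0],"claw": 1}]'

```text
time: 7.1
position: [0.4974, -0.0404, 0.0493]
tool_rot: [0.298, 3.127, 0.001]
ft_force: [-2.2, 1.0, 7.4]
grip_width: 0.336
```

```bash
python3 - <<'E'
from h import *
from bench import ctrl
plan(ctrl.get_state(),G(-.056,0.0),.049,-.19)
E
```

```text
pos [ 0.4974 -0.0404  0.0493] yaw -0.1897 tilt 0.06 F [-2.2  1.   7.4] w 29.3 t 7.1
turn units z 0.004 shift units before turn [-2.585e+00 -2.000e-03  1.100e-02] after [-2.585e+00 -1.000e-03  1.100e-02]
```

Request:
move_arm --deltas '[{"linear": [-0.2,0,-0.02],"turn": [0,0,0],"claw": 1},{"linear": [-0.2,0,0],"turn": [0,0,0],"claw": 1},{"linear": [-0.2,0,0],"turn": [0,0,0],"claw": 1},{"linear": [-0.2,0,0],"turn": [0,0,0],"claw": 1},{"linear": [-0.2,0,0],"turn": [0,0,0],"claw": 1},{"linear": [-0.2,0,0],"turn": [0,0,0],"claw": 1},{"linear": [-0.2,0,0],"turn": [0,0,0],"claw": 1},{"linear": [0,0,0],"turn": [0,0,0],"claw": 1},{"linear": [0,0,0],"turn": [0,0,0],"claw": 1}]'

```text
time: 7.85
position: [0.5389, -0.0486, 0.0493]
tool_rot: [0.297, 3.126, 0.0]
ft_force: [0.8, -0.8, 3.7]
grip_width: 0.342
```

```bash
python3 - <<'E'
from h import *
from bench import ctrl
plan(ctrl.get_state(),G(-.056,0.0),.049,-.19)
E
```

```text
pos [ 0.5389 -0.0486  0.0493] yaw -0.1898 tilt 0.09 F [ 0.8 -0.8  3.7] w 29.8 t 7.85
turn units z 0.003 shift units before turn [-1.175  0.004  0.013] after [-1.175  0.004  0.013]
```

Request:
move_arm --deltas '[{"linear": [-0.2,0,0],"turn": [0,0,0],"claw": 1},{"linear": [-0.2,0,0],"turn": [0,0,0],"claw": 1},{"linear": [-0.2,0,0],"turn": [0,0,0],"claw": 1},{"linear": [-0.2,0,0],"turn": [0,0,0],"claw": 1},{"linear": [-0.2,0,0],"turn": [0,0,0],"claw": 1},{"linear": [-0.1,0,0],"turn": [0,0,0],"claw": 1},{"linear": [0,0,0],"turn": [0,0,0],"claw": 1},{"linear": [0,0,0],"turn": [0,0,0],"claw": 1}]'

```text
time: 8.52
position: [0.5703, -0.0546, 0.0493]
tool_rot: [-0.298, -3.127, -0.001]
ft_force: [-2.0, 0.7, 6.6]
grip_width: 0.336
```

Request:
move_arm --deltas '[{"linear": [-0.07,0,0],"turn": [0,0,0],"claw": 1},{"linear": [-0.07,0,0],"turn": [0,0,0],"claw": 1},{"linear": [0,0,0],"turn": [0,0,0],"claw": 1}]'

```text
time: 8.77
position: [0.5739, -0.0553, 0.0493]
tool_rot: [-0.297, -3.126, -0.001]
ft_force: [-4.1, 1.0, 7.0]
grip_width: 0.346
```

Request:
move_arm --deltas '[{"linear": [-0.07,0,0],"turn": [0,0,0],"claw": 1},{"linear": [0,0,0],"turn": [0,0,0],"claw": 1}]'

```text
time: 8.93
position: [0.5753, -0.0555, 0.0493]
tool_rot: [-0.297, -3.124, -0.002]
ft_force: [-5.5, 0.8, 9.9]
grip_width: 0.344
```

Request:
move_arm --deltas '[{"linear": [-0.07,0,0],"turn": [0,0,0],"claw": 1},{"linear": [-0.07,0,0],"turn": [0,0,0],"claw": 1},{"linear": [0,0,0],"turn": [0,0,0],"claw": 1},{"linear": [0,0,0],"turn": [0,0,0],"claw": 1}]'

```text
time: 9.27
position: [0.5755, -0.0556, 0.0493]
tool_rot: [-0.296, -3.115, -0.003]
ft_force: [-16.5, 3.0, 20.3]
grip_width: 0.337
```

```bash
python3 - <<'E'
from h import *
from bench import ctrl,cams
plan(ctrl.get_state(),G(-.056,0.0),.049,-.19)
a=cams.get_image("top");np.savez("pics/top6.npz",**a);b=cams.get_image("side");np.savez("pics/side6.npz",**b)
cv2.imwrite("pics/c7.png",np.hstack([crop(a,285,120,355,195,5.3),crop(b,140,140,250,215,5.3)[:397]]))
E
```

```text
pos [ 0.5755 -0.0556  0.0493] yaw -0.1893 tilt 0.71 F [-16.5   3.   20.3] w 29.3 t 9.27
turn units z 0.011 shift units before turn [0.069 0.002 0.01 ] after [0.069 0.002 0.01 ]Traceback (most recent call last):
  File "<stdin>", line 5, in <module>
    return _nx.concatenate(arrs, 1, dtype=dtype, casting=casting)
           ~~~~~~~~~~~~~~~^^^^^^^^^^^^^^^^^^^^^^^^^^^^^^^^^^^^^^^
ValueError: all the input array dimensions except for the concatenation axis must match exactly, but along dimension 0, the array at index 0 has size 398 and the array at index 1 has size 397
```

Pushing gives a hard stop (16 N, no more motion) at the expected home position. I'll ease off, release, rise, and then look.

Request:
move_arm --deltas '[{"linear": [0.08,0,0],"turn": [0,0,0],"claw": 1},{"linear": [0,0,0],"turn": [0,0,0],"claw": 0.4},{"linear": [0,0,0],"turn": [0,0,0],"claw": 0.4},{"linear": [0,0,0],"turn": [0,0,0],"claw": 0.4},{"linear": [0,0,0],"turn": [0,0,0],"claw": 0.4},{"linear": [0,0,-0.5],"turn": [0,0,0],"claw": 0.4},{"linear": [0,0,-0.8],"turn": [0,0,0],"claw": 0.4},{"linear": [0,0,-0.8],"turn": [0,0,0],"claw": 0.4},{"linear": [0,0,-0.8],"turn": [0,0,0],"claw": 0.4},{"linear": [0,0,-0.8],"turn": [0,0,0],"claw": 1},{"linear": [0,0,-0.8],"turn": [0,0,0],"claw": 1},{"linear": [0,0,0],"turn": [0,0,0],"claw": 1},{"linear": [0,0,0],"turn": [0,0,0],"claw": 1}]' --grip_force 20

```text
time: 10.45
position: [0.5795, -0.0566, 0.1852]
tool_rot: [0.298, 3.124, 0.001]
ft_force: [-0.2, -0.5, -0.5]
grip_width: 0.385
```

```bash
python3 - <<'E'
from h import *
from bench import ctrl,cams
plan(ctrl.get_state(),G(.054,0.035),.135,-.19)
a=cams.get_image("top");np.savez("pics/top7.npz",**a);b=cams.get_image("side");np.savez("pics/side7.npz",**b)
cv2.imwrite("pics/c7.png",np.hstack([crop(a,285,120,355,195,5),crop(b,150,140,250,215,5)]))
E
```

```text
pos [ 0.5795 -0.0566  0.1852] yaw -0.1901 tilt 0.18 F [-0.2 -0.5 -0.5] w 33.5 t 10.45
turn units z -0.001 shift units before turn [-3.455  1.176  1.686] after [-3.456  1.176  1.686]
```

View pics/c7.png

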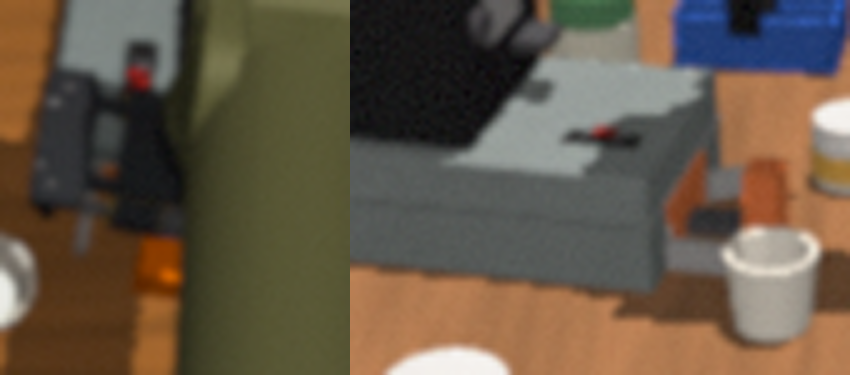

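The tray sits in the bay with the front plate at about (286,178) in the side view, roughly flush, and the handle at about (302,178). I'll compare that with the predicted home projection.

```bash
python3 - <<'E'
from h import *
b=np.load("pics/side7.npz")
hsv=cv2.cvtColor(b["image"],cv2.COLOR_RGB2HSV)
off=np.array([150,140])
c=lambda x,y,z:((proj(b,[*G(x,y),z])[0]-off)*5+[350,0]).round(0)
print("handle x-.068/-.042 top near y.015",c(-.068,.015,.056),c(-.042,.015,.056),"far",c(-.068,-.015,.056),c(-.042,-.015,.056))
print("plate top near/far",c(0,.045,.04),c(0,-.045,.04),"face corners top near/far",c(0,.085,.085),c(0,-.085,.085),"bottom near",c(0,.085,0))
E
```

```text
handle x-.068/-.042 top near y.015 [776. 174.] [738. 170.] far [787. 153.] [750. 150.]
plate top near/far [667. 206.] [704. 146.] face corners top near/far [645. 174.] [716.  64.] bottom near [653. 287.]
```

The handle and plate edges match the predicted home projection to within a couple of mm, so the tray is home. Now the wheel: fingers shut, positioned just behind its top.

Request:
move_arm --deltas '[{"linear": [-0.7,0.24,0],"turn": [0,0,0],"claw": 1},{"linear": [-0.7,0.24,0],"turn": [0,0,0],"claw": 1},{"linear": [-0.7,0.24,0],"turn": [0,0,0],"claw": 1},{"linear": [-0.7,0.24,0],"turn": [0,0,0],"claw": 1},{"linear": [-0.65,0.22,0],"turn": [0,0,0],"claw": 1},{"linear": [0,0,0.6],"turn": [0,0,0],"claw": 1},{"linear": [0,0,0.6],"turn": [0,0,0],"claw": 1},{"linear": [0,0,0.5],"turn": [0,0,0],"claw": 1},{"linear": [0,0,0.4],"turn": [0,0,0],"claw": 1},{"linear": [0,0,0],"turn": [0,0,0],"claw": 1},{"linear": [0,0,0],"turn": [0,0,0],"claw": 1}]'

```text
time: 11.47
position: [0.6859, -0.0411, 0.1194]
tool_rot: [-0.298, -3.125, 0.001]
ft_force: [-0.6, -0.0, 0.3]
grip_width: 0.003
```

```bash
python3 - <<'E'
from h import *
from bench import ctrl
plan(ctrl.get_state(),G(.054,0.035),.114,-.19)
E
```

```text
pos [ 0.6859 -0.0411  0.1194] yaw -0.19 tilt 0.16 F [-0.6 -0.   0.3] w 0.2 t 11.47
turn units z -0.0 shift units before turn [-0.075  0.001  0.181] after [-0.075  0.001  0.181]
```

Request:
move_arm --deltas '[{"linear": [-0.05,0,0.1],"turn": [0,0,0],"claw": 1},{"linear": [0,0,0.08],"turn": [0,0,0],"claw": 1},{"linear": [0,0,0.04],"turn": [0,0,0],"claw": 1},{"linear": [0,0,0],"turn": [0,0,0],"claw": 1},{"linear": [0,0,0],"turn": [0,0,0],"claw": 1}]'

```text
time: 11.88
position: [0.6885, -0.0414, 0.1148]
tool_rot: [0.298, 3.127, 0.0]
ft_force: [0.3, 1.2, -0.1]
grip_width: 0.007
```

Request:
move_arm --deltas '[{"linear": [0,0,0.04],"turn": [0,0,0],"claw": 1},{"linear": [0,0,0],"turn": [0,0,0],"claw": 1}]'

```text
time: 12.05
position: [0.6889, -0.0415, 0.1144]
tool_rot: [0.298, 3.126, 0.001]
ft_force: [0.4, -0.5, 3.6]
grip_width: 0.005
```

Request:
move_arm --deltas '[{"linear": [0,0,0.04],"turn": [0,0,0],"claw": 1},{"linear": [0,0,0],"turn": [0,0,0],"claw": 1}]'

```text
time: 12.22
position: [0.6898, -0.0417, 0.1142]
tool_rot: [0.298, 3.124, 0.001]
ft_force: [0.1, -0.7, 6.9]
grip_width: 0.004
```

Request:
move_arm --deltas '[{"linear": [0.1,0,0],"turn": [0,0,0],"claw": 1},{"linear": [0.1,0,0],"turn": [0,0,0],"claw": 1},{"linear": [0.1,0,0],"turn": [0,0,0],"claw": 1},{"linear": [0.1,0,0],"turn": [0,0,0],"claw": 1},{"linear": [0.1,0,0],"turn": [0,0,0],"claw": 1},{"linear": [0.1,0,0],"turn": [0,0,0],"claw": 1},{"linear": [0.1,0,0],"turn": [0,0,0],"claw": 1}]'

```text
time: 12.8
position: [0.6697, -0.0377, 0.1142]
tool_rot: [0.297, 3.122, 0.001]
ft_force: [1.3, -0.2, 4.8]
grip_width: 0.004
```

```bash
python3 - <<'E'
from h import *
from bench import ctrl,cams
plan(ctrl.get_state(),G(.054,0.035),.122,-.19)
b=cams.get_image("side");np.savez("pics/side8.npz",**b)
cv2.imwrite("pics/c8.png",crop(b,150,140,220,190,8))
E
```

```text
pos [ 0.6697 -0.0377  0.1142] yaw -0.19 tilt 0.31 F [ 1.3 -0.2  4.8] w 0.4 t 12.8
turn units z 0.001 shift units before turn [-0.63  -0.008 -0.257] after [-0.63  -0.008 -0.257]
```

View pics/c8.png

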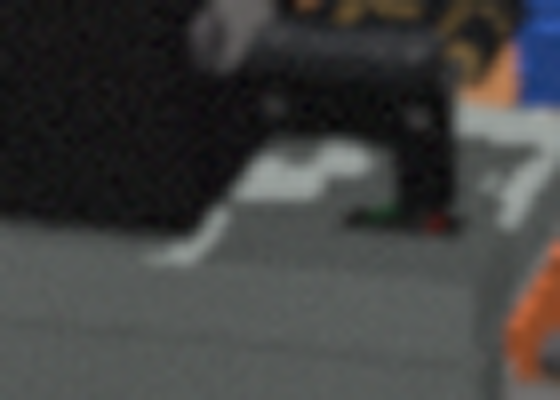

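The wheel is turning: the red ribs have moved to the front at (204,168) and green is coming up behind at (198,166). One more stroke.

Request:
move_arm --deltas '[{"linear": [0,0,-0.3],"turn": [0,0,0],"claw": 1},{"linear": [-0.3,0,0],"turn": [0,0,0],"claw": 1},{"linear": [-0.33,0,0],"turn": [0,0,0],"claw": 1},{"linear": [0,0,0],"turn": [0,0,0],"claw": 1},{"linear": [0,0,0.2],"turn": [0,0,0],"claw": 1},{"linear": [0,0,0.1],"turn": [0,0,0],"claw": 1},{"linear": [0,0,0],"turn": [0,0,0],"claw": 1},{"linear": [0,0,0],"turn": [0,0,0],"claw": 1}]'

```text
time: 13.52
position: [0.6875, -0.0414, 0.1143]
tool_rot: [0.298, 3.123, 0.0]
ft_force: [-0.0, -1.3, 8.6]
grip_width: 0.009
```

Request:
move_arm --deltas '[{"linear": [0.1,0,0],"turn": [0,0,0],"claw": 1},{"linear": [0.1,0,0],"turn": [0,0,0],"claw": 1},{"linear": [0.1,0,0],"turn": [0,0,0],"claw": 1},{"linear": [0.1,0,0],"turn": [0,0,0],"claw": 1},{"linear": [0.1,0,0],"turn": [0,0,0],"claw": 1},{"linear": [0.1,0,0],"turn": [0,0,0],"claw": 1},{"linear": [0.1,0,0],"turn": [0,0,0],"claw": 1}]'

```text
time: 14.1
position: [0.6674, -0.0373, 0.1139]
tool_rot: [0.297, 3.122, 0.001]
ft_force: [2.4, -0.2, 4.1]
grip_width: 0.003
```

A third stroke will confirm the stop, by the drag force.

Request:
move_arm --deltas '[{"linear": [0,0,-0.3],"turn": [0,0,0],"claw": 1},{"linear": [-0.3,0,0],"turn": [0,0,0],"claw": 1},{"linear": [-0.33,0,0],"turn": [0,0,0],"claw": 1},{"linear": [0,0,0],"turn": [0,0,0],"claw": 1},{"linear": [0,0,0.2],"turn": [0,0,0],"claw": 1},{"linear": [0,0,0.1],"turn": [0,0,0],"claw": 1},{"linear": [0,0,0],"turn": [0,0,0],"claw": 1},{"linear": [0,0,0],"turn": [0,0,0],"claw": 1},{"linear": [0.1,0,0],"turn": [0,0,0],"claw": 1},{"linear": [0.1,0,0],"turn": [0,0,0],"claw": 1},{"linear": [0.1,0,0],"turn": [0,0,0],"claw": 1},{"linear": [0.1,0,0],"turn": [0,0,0],"claw": 1}]'

```text
time: 15.1
position: [0.6752, -0.0389, 0.1143]
tool_rot: [0.297, 3.12, 0.0]
ft_force: [4.7, -1.4, 7.1]
grip_width: 0.004
```

Request:
move_arm --deltas '[{"linear": [0.1,0,0],"turn": [0,0,0],"claw": 1},{"linear": [0.1,0,0],"turn": [0,0,0],"claw": 1},{"linear": [0.1,0,0],"turn": [0,0,0],"claw": 1}]'

```text
time: 15.35
position: [0.6651, -0.0369, 0.1134]
tool_rot: [0.298, 3.123, 0.0]
ft_force: [0.5, 0.7, 2.9]
grip_width: 0.007
```

Request:
move_arm --deltas '[{"linear": [0,0,-0.7],"turn": [0,0,0],"claw": 1},{"linear": [0,0,-1],"turn": [0,0,0],"claw": 1},{"linear": [0,0,-1],"turn": [0,0,0],"claw": 1},{"linear": [0,0,-1],"turn": [0,0,0],"claw": 1},{"linear": [0,1,0],"turn": [0,0,0],"claw": 1},{"linear": [0,1,0],"turn": [0,0,0],"claw": 1},{"linear": [0,1,0],"turn": [0,0,0],"claw": 1},{"linear": [0,1,0],"turn": [0,0,0],"claw": 1},{"linear": [0,1,0],"turn": [0,0,0],"claw": 1},{"linear": [0,1,0],"turn": [0,0,0],"claw": 1},{"linear": [0,1,0],"turn": [0,0,0],"claw": 1},{"linear": [0,1,0],"turn": [0,0,0],"claw": 1},{"linear": [0,1,0],"turn": [0,0,0],"claw": 1},{"linear": [0,1,0],"turn": [0,0,0],"claw": 1},{"linear": [0,0,0],"turn": [0,0,0],"claw": 1},{"linear": [0,0,0],"turn": [0,0,0],"claw": 1}]'

```text
time: 16.68
position: [0.7186, 0.261, 0.2206]
tool_rot: [-0.29, -3.125, 0.001]
ft_force: [0.5, -0.7, -0.1]
grip_width: 0.008
```

```bash
python3 - <<'E'
from h import *
from bench import ctrl,cams
a=cams.get_image("top");np.savez("pics/top9.npz",**a);b=cams.get_image("side");np.savez("pics/side9.npz",**b)
big=cv2.resize(a["image"][:,:,::-1],None,fx=.78,fy=.78)
z=crop(a,285,100,360,190,4); z=np.vstack([z,np.zeros((600-z.shape[0],z.shape[1],3),np.uint8)])
y=np.vstack([big,crop(b,150,130,230,190,5)[:300,:399]]); y=y[:, :399] if 0 else None
z[360:600,:300]=crop(b,160,140,235,200,4)
big=np.vstack([big,np.zeros((600-big.shape[0],big.shape[1],3),np.uint8)])
cv2.imwrite("pics/c9.png",np.hstack([z,big]))
E
```

View pics/c9.png

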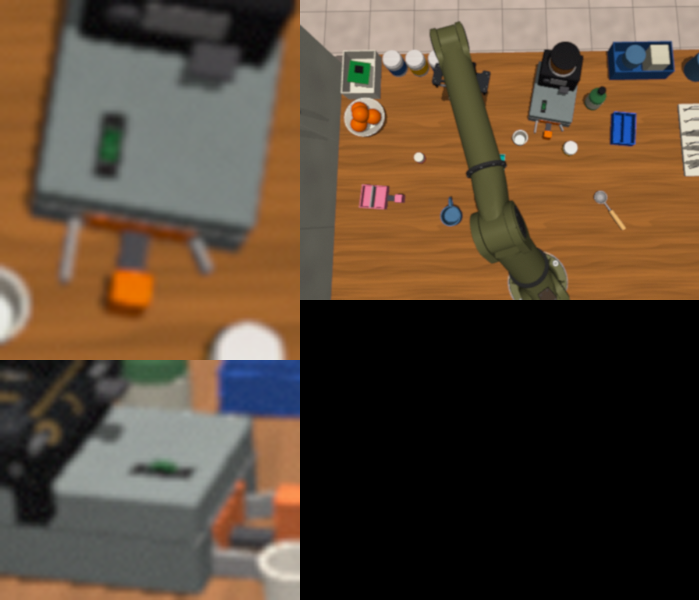

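Green ribs are now on top at (312,136), the plate is at the grinder's front, and the handle is at (317.5,172). The other objects stand where they were. One numeric check of the wheel and handle follows.

```bash
python3 - <<'E'
from h import *
a=np.load("pics/top9.npz");a0=np.load("pics/top0.npz")
h=cv2.cvtColor(a["image"],cv2.COLOR_RGB2HSV)
ys,xs=np.nonzero(cv2.inRange(h,(50,110,30),(85,255,255))[125:148,303:322]);p=P(a,(xs.mean()+303,ys.mean()+125),.092)[0,:2]-F
print("green G",p@gx,p@gy,len(xs))
m=((h[...,0]<20)&(h[...,1]>235)&(h[...,2]>200))[163:180,308:328];ys,xs=np.nonzero(m);p=P(a,(xs.mean()+308,ys.mean()+163),.056)[0,:2]-F
print("handle G",p@gx,p@gy,len(xs))
for n,(u,v) in dict(cup=(282,176),tin=(346,189),spice=(152,202)).items():
    s=np.s_[v-14:v+15,u-14:u+15]; g=[cv2.cvtColor(i["image"],cv2.COLOR_RGB2GRAY)[s].astype(np.float32) for i in(a0,a)]
    print(n,np.round(cv2.phaseCorrelate(*g)[0],2))
E
```

```text
green G 0.04523110956579438 0.03595746272213634 25
handle G -0.05389764494044727 -0.0018793370942483726 64
cup [ 0.01 -0.06]
tin [-0.01 -0.01]
spice [0.03 0.01]
```

```bash
python3 -c "
from bench import ctrl
print(ctrl.close_job())"
```

```text
the job is handed in; nothing more can be done
None
```

The grounds tray is home in the grinder bay and locked, and the job is handed in. It took about 17 s of the 64 s allowed.

I gripped the tray by its handle, carried it over the cup and set it down beside the fence. From there I slid it in until it stopped hard at 16 N. After releasing it, I rolled the thumbwheel forward in three strokes with closed fingertips.

**Last checks:**
- **Tray:** the handle measures 54 mm in front of the grinder's face, against an expected 55 mm. The front plate looks flush in both views.
- **Lock:** the green ribs are centred on top of the wheel, and the fingertip slipped at the stop on the last stroke.
- **Other objects:** the cup, tin and spice jar have not moved (under 0.1 pixel). The rest I checked only by eye. In the last top view the arm hid most of the turquoise tray; the tray only passed well above it on the way.
- **Robot:** the arm ended clear of everything.

No check failed or disagreed.

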